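# Back off the salvaged trailer winch

## Task

On the bench in the parts store stand two trailer hand winches. On the orange one, lift the pawl off the ratchet wheel by its finger pin and swing it right over so that it stays lying back, then turn the crank backward (its top going away from the robot) until the crank arm lies level, pointing away from the robot, and leave both so. Keep off the blue winch.

Things in the scene. Friction and masses are not known exactly. Their poses are not given: they have to be found in the camera images.
- orange_winch: Trailer hand winch, fixed to the bench: steel frame on a 160 x 120 mm base plate, orange drum, pawl and crank grip. Origin: centre of the base's underside; z up; x square to the axle, away from the robot (yaw within 0.25 rad); y along the axle to the crank side. Axle at x 0, z 100 mm; ratchet wheel 112 mm across at y -50; pawl hinge along y at x 72, z 162, its post up to z 172.
- orange_pawl (a joint): rad; 0 = down in the teeth (start), grows as it lifts and swings over, away from the robot, stop at 2.0. No spring: falls back below about 1.0, falls over to the stop and stays beyond 1.2. Finger pin to push or pinch: 12 mm thick, along winch y, free from y -57 to -100 mm, 55 mm from the hinge, at x 37, z 204 when 0 (130 degrees up from +x, less the joint angle).
- orange_crank (a joint): rad; 0 = arm straight up, grows turning backward (top away from robot), 1.57 = level, pointing away; starts -0.5 to -0.25. With the pawl down the teeth stop it at about -0.2. Friction (3 N at the grip) holds it anywhere. Arm 22 x 8 mm at winch y 53. Free-spinning orange grip 26 mm thick along y, y 62 to 122 mm, centre at x 110 sin(q), z 100 + 110 cos(q), q = joint.
- blue_winch: The same kind of winch with blue drum, pawl and grip, standing at the other place on the bench; not to be touched. Same size, and frame as for the orange winch.
Not all that is in view belongs to the job. Leave any yellow look-alike of the orange_winch alone.

How it is judged:
By the outcome, as a careful person would: the job done as asked, in the order asked, and still so for the second after the job is handed in, with the robot touching nothing.
It also fails if it takes over 56 s, if anything falls off the work surface, if the arm or the gripper's body presses on something with over 40 N, if the wrist force passes 120 N, or if a joint passes its speed limit or range.

## Robot

A 7-joint arm with a two-finger parallel gripper is mounted at the origin on the work surface. World frame = base frame: x ahead of the robot, y to its left, z up, the work surface at z = 0. Lengths are in mm, angles in rad, forces in N, time in s.
With the tool pointing down it reaches from about 400 to 850 mm from the base axis. Payload 4.4 kg.
Tool frame: the origin (TCP) lies midway between the tips of the shut fingers; the grasp point (between the pads) lies 19 mm behind it (robot.grip_depth is the distance from the TCP to the grasp point, in mm); z points along the fingers, y is the line along which they close (so a half turn about z gives the same grasp; the last joint's range is limited). The gripper opens to 94 mm and grips with 3 to 60 N. Pads are 16 mm wide; open, the fingers measure 119 mm over their backs; the gripper's body (75 mm by 177 mm) begins 78 mm behind the grasp point.
Start: joints at [1.196, 0.628, 0.038, 1.517, -0.027, 0.996, -0.02], TCP at [197.574, -619.26, 205.478] pointing down, gripper open.
Joint ranges: [-3.06, 3.06], [-0.37, 2.12], [-1.25, 1.32], [0.18, 2.47], [-1.1, 4.24], [0.23, 1.98], [-2.94, 2.94]. Speed limits (rad/s): [2.57, 2.57, 3.14, 3.14, 3.14, 3.14, 3.14].

## Interface

Orientations are given as a 3x3 rotation matrix whose columns are the frame's x, y, z axes.
In Python, from cell import robot gives the robot as it stands. The module is installed in compiled form; this text tells all that it offers.
- The arm moves only by the tool servo_tool, never from a script. Its argument "rows" is a list that holds one entry, the list of rows, each a list of 5 numbers: the shift along the tool's x, y, z scaled (see below), then the turn about the tool's z scaled (see below), then the closure, from -1 (fully open) to 1 (shut). In form: [[[tx, ty, tz, yaw, fingers], ...]]. A call has 1 to 10 rows; each row shifts and turns the commanded pose from where the row before left it, along the tool's axes as they then stand; what a row does not reach is not made up. The controller multiplies each number of a shift by 0.04 m and each number of a turn by 5 degrees. A row lasts 1/10 s, in which the tool goes at most 50 mm and 8.59 degrees, less where a joint would pass 70% of its speed; a pose out of reach is approached as far as the arm can. A call with a number of a shift or a turn outside -1 to 1 is refused whole. A call with a gripper value outside its range is refused whole. The fingers move at their own pace and stop on an object; the grip force is fixed at half the most. Time passes only in rows, so rows that do not move let the fingers close. It gives the time, the measured TCP pose, the force, the opening and the grip force at its end, in the units of the state.
- robot.sense(): the state, without advancing time (a new reading comes with each control period).
- robot.capture(name): name is "scene" or "top"; returns the picture (480x640x3 uint8, red, green, blue); there is no depth.
- robot.camera_info(name): a dict with "fx", "fy", "cx", "cy" (pixels), "dist_coeffs" ([k1, k2, p1, p2, k3] as OpenCV has them; the pictures are not rectified), "world_from_camera" (4x4, takes a point from camera to world coordinates). Camera axes: x right, y up, looking along -z (the intrinsics and any distortion apply to the point x, -y, -z); pixel columns grow to the right and rows downward; lengths in mm; the calibration is good to about 2 mm. A picture is of the moment at which its call begins. camera_info takes no time and is no camera call.
- robot.finish_job(): hands the job in; it is judged then, once.
Trained networks look in the newest picture that a camera, given by its name, has taken for a name from the list of things; names that differ only in an ending like _2 or _b are one class to them, and where a whole thing is asked for, a point or a joint stands for the part that bears it (a point fixed in the world has none). Each returns a list of dicts, best first, with "conf" (0 to 1); they miss things now and then, are a little off and sometimes report something else, mostly with a low value. They report only what shows in the picture. A call takes as long as a camera call. They do not tell look-alikes from the thing itself.
- robot.recognise(camera, target): "at" ([column, row] in pixels, amid what is visible of it).
The state is a dict: "clock": time; "q": joint angles; "dq": joint speeds; "tau": joint torques, N m; "eef_pos": TCP position; "eef_rot": TCP orientation; "force": force on the tool from outside, world axes, zero at the start; "torque": the same for the moment, N m; "gripper_width": finger opening in mm; "grasp_force": force on a finger pad.
Only numpy, scipy, OpenCV 4.12 (cv2) and the standard library are available. Lean on these libraries where they do the work, as an engineer would, in place of code of your own. Each camera call takes 0.05 s, during which the arm holds its last target. There are 200 camera calls.

## Working session

There is one attempt and no reset: what is moved stays moved. The work goes in short steps, Python scripts to look and compute and a tool call to move; the robot and the scene stay as the last step left them, time stands still between calls to the robot, and variables do not carry over. Pictures are saved under pics/ and viewed, at most 10 in all, crops included, and the job is handed in when it is done.

Besides the shell and the picture viewer there is one more tool, called after "Emit:" as name([rows], argument=value, ...), one row to a line, values as JSON. servo_tool: Moves the arm, as the interface text tells. Its arguments: {"type":"object","properties":{"rows":{"type":"array","items":{"type":"array","items":{"type":"array","items":{"type":"number"}}}}},"required":["rows"]}

```bash
mkdir -p pics
python3 - <<'E'
from cell import robot
import cv2
for n in("scene","top"):
    im=robot.capture(n); cv2.imwrite(f"pics/{n}0.png",im[:,:,::-1])
    i=robot.camera_info(n); print(n,{k:(v if k!="world_from_camera" else [[round(float(a),3) for a in r] for r in v]) for k,v in i.items()})
    for t in("orange_winch","orange_pawl","orange_crank","blue_winch"): print(t,robot.recognise(n,t))
s=robot.sense();print(s["clock"],s["eef_pos"],s["eef_rot"],s["gripper_width"],s["force"])
E
```

```text
scene {'fx': 470.58342830321425, 'fy': 470.58342830321425, 'cx': 323.44960784673106, 'cy': 243.00807076182198, 'dist_coeffs': array([-0.00537577,  0.        ,  0.        ,  0.        ,  0.        ]), 'world_from_camera': [[-0.015, -0.903, 0.43, 837.081], [1.0, -0.017, -0.001, 24.527], [0.009, 0.43, 0.903, 1032.91], [0.0, 0.0, 0.0, 1.0]]}
orange_winch [{'at': [247.5, 284.1], 'conf': 0.88}, {'at': [447.8, 187.7], 'conf': 0.58}]
orange_pawl [{'at': [206.3, 279.4], 'conf': 0.94}, {'at': [434.2, 167.0], 'conf': 0.87}]
orange_crank [{'at': [464.5, 170.9], 'conf': 0.82}, {'at': [245.0, 268.5], 'conf': 0.77}]
blue_winch [{'at': [388.7, 286.0], 'conf': 0.6}]
top {'fx': 529.5336676121358, 'fy': 529.5336676121358, 'cx': 324.2114325123045, 'cy': 239.38680907010718, 'dist_coeffs': array([-0.13360717,  0.        ,  0.        ,  0.        ,  0.        ]), 'world_from_camera': [[-0.024, 0.983, -0.182, 203.743], [-1.0, -0.025, -0.007, 33.356], [-0.012, 0.182, 0.983, 1269.768], [0.0, 0.0, 0.0, 1.0]]}
orange_winch [{'at': [200.5, 332.6], 'conf': 0.83}, {'at': [403.9, 217.1], 'conf': 0.62}]
orange_pawl [{'at': [433.4, 186.1], 'conf': 0.93}, {'at': [215.0, 314.8], 'conf': 0.67}]
orange_crank [{'at': [189.2, 332.9], 'conf': 0.94}, {'at': [409.9, 217.6], 'conf': 0.82}]
blue_winch [{'at': [272.0, 221.1], 'conf': 0.63}]
0.5 [ 197.55957244 -619.23095537  205.44048841] [[ 9.52720743e-01  3.03847305e-01  3.74569871e-05]
 [ 3.03847302e-01 -9.52720741e-01  8.04898396e-05]
 [ 6.01426694e-05 -6.53031353e-05 -9.99999996e-01]] 94.09525191580529 [ 0.68719119 -0.17299145  0.45324777]
```

View pics/scene0.png

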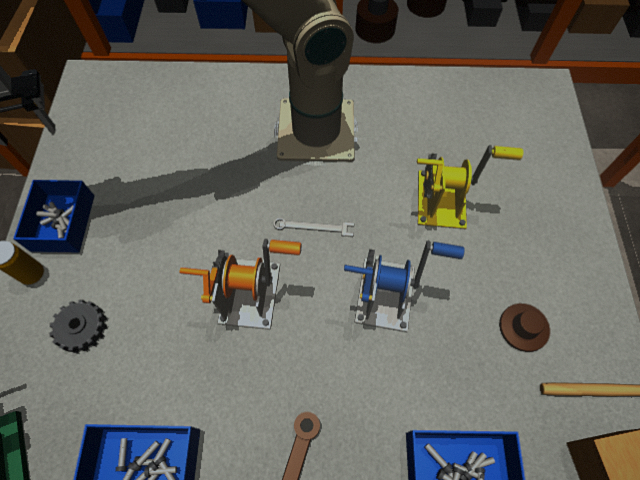

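View pics/top0.png

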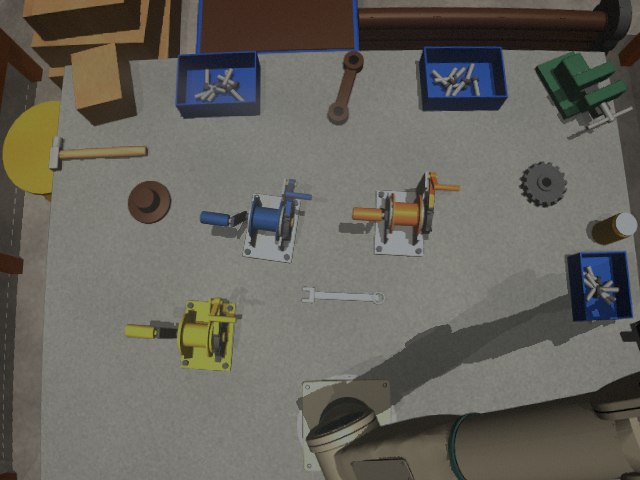

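The scene picture shows three candidates: an orange winch (scene 240,280; top 405,217), a blue one (scene 390,285; top 272,221) and a yellow look-alike (scene 447,188; top 205,333). The one meant is the orange winch, by its drum, pawl and grip colour. I'll confirm it in one enlarged crop.

Run:
```python
import cv2,numpy as np
a=cv2.imread("pics/scene0.png")[225:345,170:320]; b=cv2.imread("pics/top0.png")[160:270,340:470]
a=cv2.resize(a,(400,320),interpolation=3*0+2); b=cv2.resize(b,(378,320),interpolation=2)
a=cv2.resize(cv2.imread("pics/scene0.png")[235:335,175:310],None,fx=5.9,fy=5.9,interpolation=2)[:, :]
cv2.imwrite("pics/cropS.png",a)
cv2.imwrite("pics/cropT.png",cv2.resize(cv2.imread("pics/top0.png")[165:265,345:465],None,fx=6,fy=6,interpolation=2))
```

```text
(no output)
```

View pics/cropS.png

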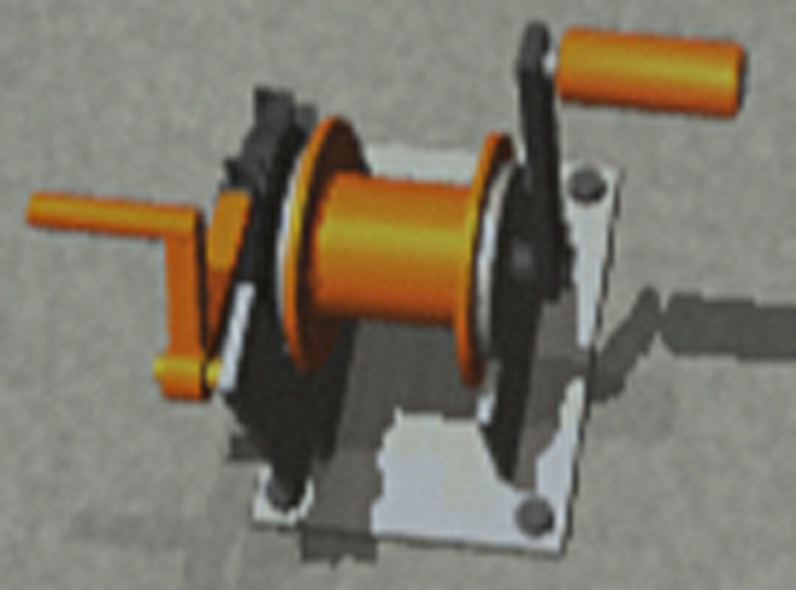

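View pics/cropT.png

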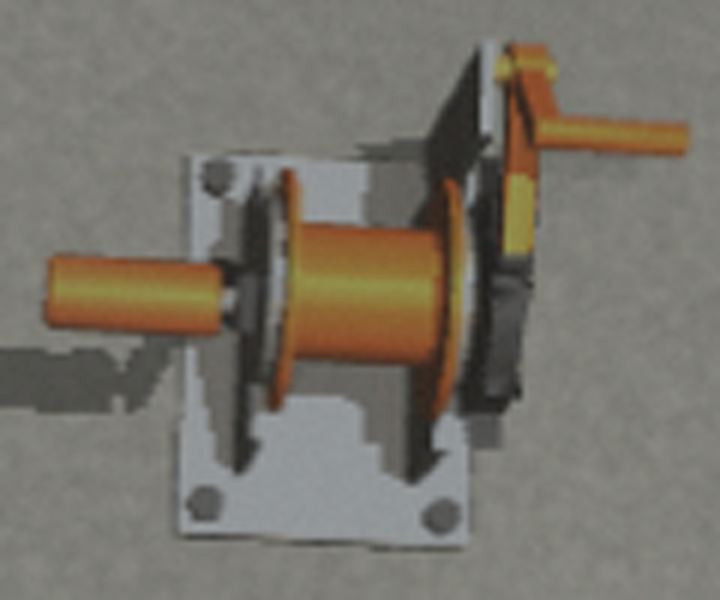

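Confirmed: orange drum, pawl and grip. Crop points measured: the pin tip is at scene (28,210) and top (690,140), the grip runs from 562,60 to 742,77 (scene), and the base corners are readable. Next I'll fit the pose.

```bash
cat > h.py <<'E'
from cell import robot
import cv2,numpy as np
def proj(n,P):
    i=robot.camera_info(n);M=np.linalg.inv(np.array(i["world_from_camera"],float))
    c=np.asarray(P,float)@M[:3,:3].T+M[:3,3]; c=c*[1,-1,-1]
    K=np.array([[i["fx"],0,i["cx"]],[0,i["fy"],i["cy"]],[0,0,1]])
    return cv2.projectPoints(c.reshape(-1,1,3),np.zeros(3),np.zeros(3),K,np.array(i["dist_coeffs"]))[0].reshape(-1,2)
def W(p,x,y,a):
    c,s=np.cos(a),np.sin(a);p=np.asarray(p,float)
    return np.c_[x+c*p[:,0]-s*p[:,1],y+s*p[:,0]+c*p[:,1],p[:,2]]
def go(t,yaw=None):
    "scaled shift (rows of 1 = 40 mm) to TCP target t; yaw = wanted heading of tool y"
    s=robot.sense();R=np.array(s["eef_rot"]);d=R.T@(np.array(t)-s["eef_pos"])/40
    print("at",s["eef_pos"].round(1),"shift units",d.round(2),"F",s["force"].round(1),"t",round(s["clock"],2))
E
python3 - <<'E'
from h import *
from scipy.optimize import least_squares
S=np.array([[620,172],[563,552],[255,520],[30,210],[742,77],[562,60]])/5.9+[175,235]
T=np.array([[188,155],[180,535],[468,547],[688,140],[48,292],[220,298]])/6+[345,165]
B=5
def pts(v):
    x,y,a,q=v; g=[110*np.sin(q),0,100+110*np.cos(q)]
    pin=[37,-100,204];G=lambda yy:[g[0],yy,g[2]]
    return (W([[-80,60,B],[80,60,B],[80,-60,B],pin,G(122),G(62)],x,y,a),W([[80,60,B],[-80,60,B],[-80,-60,B],pin,G(122),G(62)],x,y,a))
def f(v):
    p,q=pts(v);return np.r_[(proj("scene",p)-S).ravel(),(proj("top",q)-T).ravel()]
r=least_squares(f,[500,-80,0,-.4]);v=r.x
print(v,f(v).round(1).reshape(-1,2))
x,y,a,q=v
print("pin push",W([[0,-80,188],[115,-80,188]],x,y,a).round(1),"grip",W([[110*np.sin(k),96,81+110*np.cos(k)] for k in(q,1.57)],x,y,a).round(1))
E
```

```text
[ 4.75173918e+02 -1.42272361e+02 -7.72113557e-02 -2.82596984e-01] [[-0.2 -1.9]
 [ 0.1 -0.5]
 [-1.  -0. ]
 [ 0.  -0.5]
 [-0.2 -0.4]
 [-0.4 -0.2]
 [-0.1 -1.1]
 [-1.1 -0.7]
 [ 0.3 -0.2]
 [-0.3 -0.8]
 [-0.5 -0.4]
 [-0.1  0. ]]
pin push [[ 469.  -222.   188. ]
 [ 583.7 -230.9  188. ]] grip [[452.  -44.2 186.6]
 [592.3 -55.   81.1]]
```

Emit:
servo_tool([
  [[0,0,-0.8,-1,1],[0,0,-0.8,-1,1],[0,0,-0.8,-1,1],[0,0,-0.8,-1,1],[0,0,0,-1,1],[0,0,0,-1,1],[0,0,0,-1,1],[0,0,0,-1,1],[0,0,0,-1,1],[0,0,0,-1,1]],
])

```text
clock: 1.5
eef_pos: [197.5, -619.2, 333.5]
eef_rot: [[0.376, 0.926, -0.0], [0.926, -0.376, -0.0], [-0.0, -0.0, -1.0]]
force: [0.0, 0.8, 0.6]
gripper_width: 17.9
grasp_force: 0.0
```

Emit:
servo_tool([
  [[0,0,0,-1,1],[0,0,0,-1,1],[0,0,0,-1,1],[0,0,0,-0.6,1],[0,0,0,0,1]],
])

```text
clock: 2.0
eef_pos: [197.4, -619.2, 333.5]
eef_rot: [[0.075, 0.997, 0.0], [0.997, -0.075, 0.0], [0.0, 0.0, -1.0]]
force: [-0.0, -0.1, -0.2]
gripper_width: 0.5
grasp_force: 0.0
```

```bash
python3 -c "
from h import *
s=robot.sense();print(s['eef_rot'].round(3),s['q'].round(2),s['gripper_width'])
go([449.1,-220.4,300]);go([449.1,-220.4,188])"
```

```text
[[ 0.075  0.997  0.   ]
 [ 0.997 -0.075  0.   ]
 [ 0.     0.    -1.   ]] [ 1.36  0.54 -0.25  1.32  0.13  1.29  1.03] 0.4804821268413681
at [ 197.4 -619.2  333.5] shift units [10.42  5.52  0.84] F [-0.  -0.1 -0.2] t 2.0
at [ 197.4 -619.2  333.5] shift units [10.42  5.52  3.64] F [-0.  -0.1 -0.2] t 2.0
```

Emit:
servo_tool([
  [[0.9,0.5,0,0,1],[0.9,0.5,0,0,1],[0.9,0.5,0,0,1],[0.9,0.5,0,0,1],[0.9,0.5,0,0,1],[0.9,0.5,0,0,1],[0.9,0.5,0,0,1],[0.9,0.5,0,0,1],[0.9,0.5,0,0,1],[0.9,0.5,0,0,1]],
])

```text
clock: 3.0
eef_pos: [424.7, -273.9, 333.8]
eef_rot: [[0.077, 0.997, 0.001], [0.997, -0.077, -0.001], [-0.0, 0.001, -1.0]]
force: [1.6, -0.4, 0.4]
gripper_width: 0.2
grasp_force: 0.0
```

Emit:
servo_tool([
  [[0.7,0.26,0,0,1],[0.7,0.26,0,0,1],[0,0,0.8,0,1],[0,0,0.8,0,1],[0,0,0.8,0,1],[0,0,0.8,0,1],[0,0,0.44,0,1],[0,0,0,0,1]],
])

```text
clock: 3.8
eef_pos: [447.3, -220.4, 185.8]
eef_rot: [[0.076, 0.997, -0.004], [0.997, -0.076, 0.002], [0.002, -0.005, -1.0]]
force: [0.4, -0.8, 0.4]
gripper_width: 0.5
grasp_force: 0.0
```

```bash
python3 -c "
from h import *
s=robot.sense();print(s['eef_rot'].round(3),s['q'].round(2))
go([449.1,-220.4,188]);go(W([[110,-80,188]],475.2,-142.3,-.0772)[0])"
```

```text
[[ 0.076  0.997 -0.004]
 [ 0.997 -0.076  0.002]
 [ 0.002 -0.005 -1.   ]] [ 0.66  0.46 -0.37  1.94  0.23  0.78  0.09]
at [ 447.3 -220.4  185.8] shift units [ 0.    0.05 -0.05] F [ 0.4 -0.8  0.4] t 3.8
at [ 447.3 -220.4  185.8] shift units [-0.    3.3  -0.07] F [ 0.4 -0.8  0.4] t 3.8
```

Emit:
servo_tool([
  [[0,0.25,0,0,1],[0,0.2,0,0,1],[0,0.2,0,0,1],[0,0.2,0,0,1],[0,0.2,0,0,1],[0,0.2,0,0,1],[0,0.2,0,0,1],[0,0.2,0,0,1],[0,0.2,0,0,1],[0,0.2,0,0,1]],
])

```text
clock: 4.8
eef_pos: [531.6, -227.2, 187.9]
eef_rot: [[0.075, 0.997, 0.0], [0.997, -0.075, 0.0], [0.0, 0.0, -1.0]]
force: [-0.8, -0.4, 0.1]
gripper_width: 0.6
grasp_force: 0.1
```

Emit:
servo_tool([
  [[0,0.15,0,0,1],[0,0.15,0,0,1],[0,0.15,0,0,1],[0,0.15,0,0,1],[0,0.1,0,0,1],[0,0,0,0,1]],
])

```text
clock: 5.4
eef_pos: [559.3, -229.2, 187.9]
eef_rot: [[0.075, 0.997, 0.001], [0.997, -0.075, 0.0], [0.0, 0.001, -1.0]]
force: [-0.3, 0.2, -0.1]
gripper_width: 0.4
grasp_force: 0.0
```

Run:
```python
from h import *
go(W([[90,-80,188]],475.2,-142.3,-.0772)[0])
a=cv2.resize(robot.capture("scene")[235:335,150:310],None,fx=4,fy=4,interpolation=2)
b=cv2.resize(robot.capture("top")[140:265,345:485],None,fx=2.8,fy=3.2,interpolation=2)
b=cv2.resize(b,(392,400));cv2.imwrite("pics/p1.png",np.hstack([cv2.resize(a,(408,400)),b])[:,:,::-1])
```

```text
at [ 559.3 -229.2  187.9] shift units [ 0.   -0.01 -0.  ] F [-0.3  0.2 -0.1] t 5.4
```

View pics/p1.png

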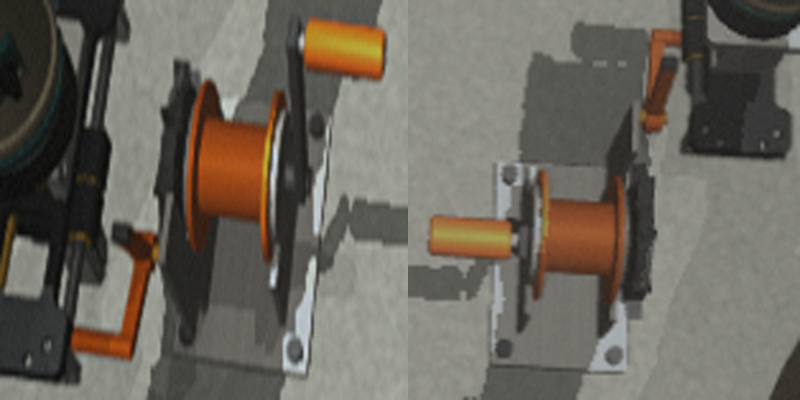

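The pawl lies right over away from the robot: its pin is at about (100,345) in the left crop and (665,40) in the right. Next I'll raise the tool and go over the grip.

Emit:
servo_tool([
  [[0,0,-0.5,0,1],[0,0,-0.8,0,1],[0,0,-0.8,0,1],[0.7,-0.5,0,0,-1],[0.7,-0.5,0,0,-1],[0.7,-0.5,0,0,-1],[0.7,-0.5,0,0,-1],[0.8,-0.5,0,0,-1],[0.8,-0.52,0,0,-1],[0,0,0,0,-1]],
])

```text
clock: 6.5
eef_pos: [448.9, -40.4, 272.4]
eef_rot: [[0.068, 0.998, -0.001], [0.998, -0.068, 0.001], [0.001, -0.001, -1.0]]
force: [-0.2, -0.3, -0.2]
gripper_width: 53.1
grasp_force: 0.0
```

Run:
```python
from h import *
print(robot.sense()["gripper_width"]);go(W([[-30.7,96,186]],475.2,-142.3,-.0772)[0])
```

```text
53.13905431689794
at [448.9 -40.4 272.4] shift units [-0.09  0.09  2.16] F [-0.2 -0.3 -0.2] t 6.5
```

Emit:
servo_tool([
  [[-0.09,0.09,0,0,-1],[0,0,0,0,-1],[0,0,0.4,0,-1],[0,0,0.5,0,-1],[0,0,0.5,0,-1],[0,0,0.5,0,-1],[0,0,0.26,0,-1],[0,0,0,0,-1]],
])

```text
clock: 7.3
eef_pos: [454.2, -49.5, 184.2]
eef_rot: [[0.077, 0.997, -0.003], [0.997, -0.077, 0.0], [0.0, -0.003, -1.0]]
force: [-0.4, 0.6, -0.0]
gripper_width: 94.0
grasp_force: 0.0
```

Emit:
servo_tool([
  [[0,0,0,0,1],[0,0,0,0,1],[0,0,0,0,1],[0,0,0,0,1],[0,0,0,0,1],[0,0,0,0,1],[0,0,0,0,1],[0,0,0,0,1],[0,0,0,0,1]],
])

```text
clock: 8.2
eef_pos: [453.3, -48.5, 185.2]
eef_rot: [[0.075, 0.997, -0.003], [0.997, -0.075, 0.0], [-0.0, -0.003, -1.0]]
force: [-2.5, 0.7, 1.6]
gripper_width: 25.4
grasp_force: 20.3
```

Run:
```python
from h import *
s=robot.sense();R=s["eef_rot"];p=s["eef_pos"]
print(s["gripper_width"],s["grasp_force"]);go(W([[-30.7,96,186]],475.2,-142.3,-.0772)[0])
d=p-[475.2,-142.3,0];c,n=np.cos(-.0772),np.sin(-.0772)
x=c*d[0]+n*d[1];z=p[2]+19-100;print("wx,wz rel axle",x,z,"r",np.hypot(x,z))
q=np.arctan2(x,z)
# arc: 30 equal steps to 1.57, scaled
k=np.linspace(q,1.57,31);P=np.c_[110*np.sin(k),110*np.cos(k)]
D=np.diff(P,axis=0)/40
print([[round(a,2),round(-b,2)] for a,b in D])
```

```text
25.357765012812038 20.269756615161896
at [453.3 -48.5 185.2] shift units [ 0.1  -0.04 -0.02] F [-2.5  0.7  1.6] t 8.2
wx,wz rel axle -29.033547870714038 104.16579776513925 r 108.13630438483152
[[np.float64(0.16), np.float64(-0.04)], [np.float64(0.17), np.float64(-0.03)], [np.float64(0.17), np.float64(-0.02)], [np.float64(0.17), np.float64(-0.01)], [np.float64(0.17), np.float64(0.0)], [np.float64(0.17), np.float64(0.01)], [np.float64(0.17), np.float64(0.02)], [np.float64(0.17), np.float64(0.03)], [np.float64(0.16), np.float64(0.04)], [np.float64(0.16), np.float64(0.05)], [np.float64(0.16), np.float64(0.06)], [np.float64(0.15), np.float64(0.07)], [np.float64(0.15), np.float64(0.08)], [np.float64(0.14), np.float64(0.09)], [np.float64(0.14), np.float64(0.1)], [np.float64(0.13), np.float64(0.11)], [np.float64(0.12), np.float64(0.11)], [np.float64(0.12), np.float64(0.12)], [np.float64(0.11), np.float64(0.13)], [np.float64(0.1), np.float64(0.13)], [np.float64(0.09), np.float64(0.14)], [np.float64(0.08), np.float64(0.15)], [np.float64(0.08), np.float64(0.15)], [np.float64(0.07), np.float64(0.16)], [np.float64(0.06), np.float64(0.16)], [np.float64(0.05), np.float64(0.16)], [np.float64(0.04), np.float64(0.16)], [np.float64(0.03), np.float64(0.17)], [np.float64(0.02), np.float64(0.17)], [np.float64(0.01), np.float64(0.17)]]
```

Emit:
servo_tool([
  [[0,0.16,-0.04,0,1],[0,0.17,-0.03,0,1],[0,0.17,-0.02,0,1],[0,0.17,-0.01,0,1],[0,0.17,0,0,1],[0,0.17,0.01,0,1],[0,0.17,0.02,0,1],[0,0.17,0.03,0,1],[0,0.16,0.04,0,1],[0,0.16,0.05,0,1]],
])

```text
clock: 9.2
eef_pos: [520.6, -54.1, 182.7]
eef_rot: [[0.076, 0.997, -0.003], [0.997, -0.076, -0.0], [-0.001, -0.003, -1.0]]
force: [-5.4, -0.8, -6.0]
gripper_width: 25.1
grasp_force: 30.0
```

Emit:
servo_tool([
  [[0,0.16,0.06,0,1],[0,0.15,0.07,0,1],[0,0.15,0.08,0,1],[0,0.14,0.09,0,1],[0,0.14,0.1,0,1],[0,0.13,0.11,0,1],[0,0.12,0.11,0,1],[0,0.12,0.12,0,1],[0,0.11,0.13,0,1],[0,0.1,0.13,0,1]],
])

```text
clock: 10.2
eef_pos: [572.5, -58.4, 142.6]
eef_rot: [[0.076, 0.997, -0.004], [0.997, -0.076, -0.001], [-0.001, -0.004, -1.0]]
force: [-7.5, -1.5, -1.3]
gripper_width: 25.4
grasp_force: 30.0
```

```bash
cat >> h.py <<'E'
def crank(n):
    s=robot.sense();p=s["eef_pos"];d=p-[475.2,-142.3,0];c,k=np.cos(-.0772),np.sin(-.0772)
    x=c*d[0]+k*d[1];z=p[2]+19-100;q=np.arctan2(x,z)
    print("x,y,z",x,-k*d[0]+c*d[1],z,"r",np.hypot(x,z),"q",q,s["gripper_width"],s["force"].round(1),s["clock"])
    P=np.array([[110*np.sin(a),110*np.cos(a)] for a in np.linspace(q,1.57,n+1)[1:]])
    print((np.diff(np.r_[[[x,z]],P],axis=0)/[40,-40]).round(2).tolist())
E
python3 -c "from h import *;crank(10)"
```

```text
x,y,z 90.57312860668308 91.15885838718634 61.61316710857727 r 109.54302345084429 q 0.973442725686923 25.438708876184286 [-7.5 -1.5 -1.3] 10.2
[[0.1, 0.13], [0.08, 0.14], [0.07, 0.15], [0.06, 0.15], [0.05, 0.16], [0.04, 0.16], [0.03, 0.16], [0.02, 0.16], [0.01, 0.16], [0.01, 0.16]]
```

Emit:
servo_tool([
  [[0,0.09,0.13,0,1],[0,0.08,0.14,0,1],[0,0.07,0.15,0,1],[0,0.06,0.15,0,1],[0,0.05,0.16,0,1],[0,0.04,0.16,0,1],[0,0.03,0.16,0,1],[0,0.02,0.16,0,1],[0,0.01,0.16,0,1],[0,0.01,0.16,0,1]],
])

```text
clock: 11.2
eef_pos: [592.5, -60.0, 82.3]
eef_rot: [[0.076, 0.997, -0.001], [0.997, -0.076, -0.001], [-0.001, -0.0, -1.0]]
force: [-5.9, -2.2, 2.2]
gripper_width: 25.3
grasp_force: 30.0
```

Emit:
servo_tool([
  [[0,0,0,0,1],[0,0,0,0,1]],
])

```text
clock: 11.4
eef_pos: [592.5, -60.0, 81.9]
eef_rot: [[0.076, 0.997, -0.0], [0.997, -0.076, -0.001], [-0.001, -0.0, -1.0]]
force: [-3.7, -3.6, -3.5]
gripper_width: 25.2
grasp_force: 30.0
```

Run:
```python
from h import *
crank(1)
a=cv2.resize(robot.capture("scene")[225:345,150:310],(533,400),interpolation=2)
cv2.imwrite("pics/p2.png",a[:,:,::-1])
```

```text
x,y,z 110.58135832779135 91.11189146730213 0.9440955251138092 r 110.58538839277062 q 1.5622589693052231 25.20889238012764 [-3.7 -3.6 -3.5] 11.4
[[-0.01, 0.02]]
```

View pics/p2.png

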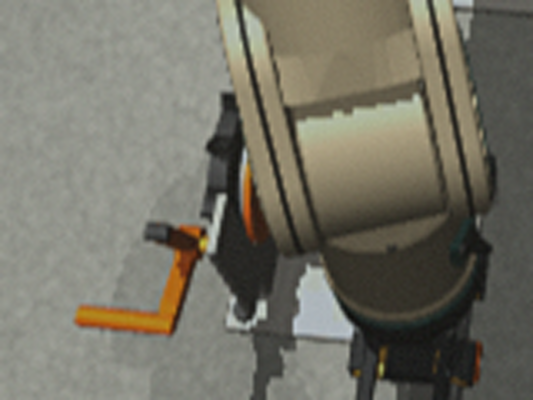

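Emit:
servo_tool([
  [[0,0,0.04,0,1],[0,0,0,0,1],[0,0,0,0,-1],[0,0,0,0,-1],[0,0,0,0,-1],[0,0,0,0,-1],[0,0,0,0,-1],[0,0,0,0,-1],[0,0,0,0,-1],[0,0,0,0,-1]],
])

```text
clock: 12.45
eef_pos: [592.4, -58.9, 80.7]
eef_rot: [[0.075, 0.997, 0.0], [0.997, -0.075, 0.0], [0.0, 0.0, -1.0]]
force: [1.0, 0.7, 0.0]
gripper_width: 85.9
grasp_force: 0.0
```

Emit:
servo_tool([
  [[0,0,-0.4,0,-1],[0,0,-0.8,0,-1],[0,0,-1,0,-1],[0,0,-1,0,-1],[0,0,-1,0,-1],[0,-1,-0.5,0,-1],[0,-1,0,0,-1],[0,-1,0,0,-1],[0,-1,0,0,-1],[0,-1,0,0,-1]],
])

```text
clock: 13.45
eef_pos: [391.2, -43.8, 268.7]
eef_rot: [[0.075, 0.997, 0.0], [0.997, -0.075, -0.0], [-0.0, 0.0, -1.0]]
force: [0.2, -0.3, 0.7]
gripper_width: 93.9
grasp_force: 0.0
```

Run:
```python
from h import *
a=cv2.resize(robot.capture("scene")[225:345,150:310],(800,600),interpolation=2)
cv2.imwrite("pics/p3.png",a[:,:,::-1])
for k in(1.45,1.5,1.57,1.65):
    p=W([[110*np.sin(k),y,100+110*np.cos(k)] for y in(62,122)],475.2,-142.3,-.0772)
    print(k,((proj("scene",p)-[150,225])*5).round(0).tolist())
print(robot.sense()["eef_pos"],robot.sense()["force"])
```

```text
1.45 [[572.0, 515.0], [722.0, 529.0]]
1.5 [[573.0, 520.0], [722.0, 534.0]]
1.57 [[575.0, 526.0], [723.0, 540.0]]
1.65 [[577.0, 531.0], [724.0, 544.0]]
[383.11098055 -43.57202608 267.8360856 ] [-7.38593277 -0.57869849 -0.99784037]
```

View pics/p3.png

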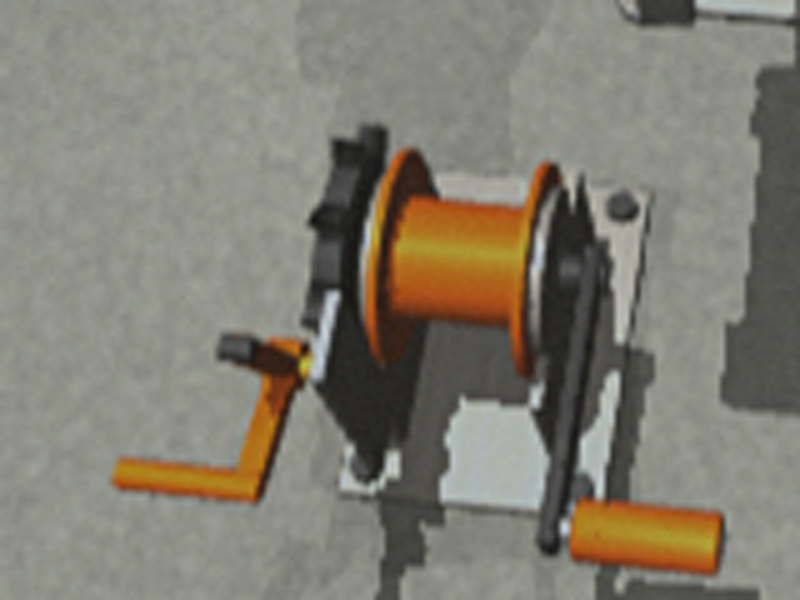

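The pawl lies back at its stop and the grip ends at about (572,528) and (722,542) match q ≈ 1.57–1.6. The arm is clear.

Emit:
servo_tool([
  [[0,0,0,0,-1],[0,0,0,0,-1],[0,0,0,0,-1]],
])

```text
clock: 13.8
eef_pos: [394.4, -43.9, 268.9]
eef_rot: [[0.075, 0.997, 0.001], [0.997, -0.075, 0.0], [0.001, 0.001, -1.0]]
force: [-0.3, 0.3, 0.5]
gripper_width: 93.9
grasp_force: 0.0
```

```bash
python3 -c "
from cell import robot
print(robot.finish_job())"
```

```text
the job is handed in; nothing more can be done
None
```

The job is handed in at 13.8 s: on the orange winch the pawl lies back at its stop and the crank arm is level, pointing away (camera reading 1.57–1.6 rad), with the robot clear and the blue winch untouched; no verdict was returned.

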